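# Clamp the controller module, then bring the test fader up to the mark

### The job

Push the red toggle clamp handle down past its dead point so that the pad holds the controller module in its nest. Only when it is clamped, slide the red fader on the sloping test console along its track until its white line stands at the yellow mark, without running past the mark. Let go of both, and leave the module in its nest and everything else on the bench where it is.

Things in the scene. Friction and masses are not known exactly. Their poses are not given: they have to be found in the camera images.
- console: White test console, fixed, footprint 170 mm (local x, -70 to +100) by 260 mm (local y, +-130). Its dark panel slopes down towards local -x at 33 degrees from level: outward normal (-0.545, 0, 0.839) in the console's own frame. Origin on the bench; the middle of the fader track lies on the panel at local (0, 0, 90) mm; the track runs level along local y.
- light_bar (a point): Middle of the console's aluminium light bar, which runs above the track along local y between posts at local y = +-138 mm. Its section covers console local x = -2 to +26 mm, z = 211 to 231 mm, so the fader must be reached from the low (-x) side with the tool tilted about square to the panel.
- fader (a joint): Position of the fader along its track in m: 0 at the track's local -y end, 0.13 at its +y end; fader_top is at console local y = value - 0.065. The fader stays where it is left (friction about 2.5 N).
- fader_top (a point): Middle of the top of the red fader cap, on its white line. The cap is a block 22 mm along the track, 30 mm across it, standing square to the panel; its top, this point, is 33 mm out from the panel, its lower edge 3 mm out.
- mark: Yellow pointer clip, 12 mm wide with a 3 mm wide tip and 4 mm thick, fixed on the panel just downhill of the track, 16 mm downhill from the track's centre line at its nearest. Its origin is at the tip's middle on the panel, 24 mm downhill of the track; its yaw is that of the console, so its y axis is along the track. The fader always starts on the -y side of it, by 30 mm or more.
- fixture: Aluminium fixture plate, fixed to the bench, 210 (local x) by 150 by 12 mm, origin at the centre of its underside. The nest with the module is on its +x part, the toggle clamp on its -x part, with the handle pointing to local -x and up.
- clamp_pivot (a point): Point on the axis of the clamp handle, 69 mm above the bench. The axis is level, along the fixture's local y.
- clamp_handle (a joint): Clamp handle angle in rad: 0 open, the handle rising at 62 degrees (1.08 rad) above level towards fixture -x; it grows as the handle is pushed down and back (away from the module) to 1.0, the stop, 5 degrees above level. Dead point about 0.90: before it, from 0.65 on, it springs back if let go (a few N at the grip); past it, it snaps to the stop and stays, the pad pressing the module.
- handle_grip (a point): Point on the centre line of the handle's red grip, 100 mm from the pivot. The grip is round, 22 mm in diameter, from 50 to 126 mm from the pivot.
- clamp_pad: Rubber pad, 18 mm in diameter, on a sprung spindle at the end of the clamp's steel arm; origin on the arm, 27 mm from the pad's face. It comes down on the pink block of the module. With the clamp open the arm stands 41 degrees above level towards fixture +x, its end about 110 mm above the bench.
- module: Controller module, 110 by 80 mm, loose in the nest of low black rails: aluminium base 9 mm thick, green circuit board up to 12 mm, pink block 26 mm square up to 16.5 mm. Origin at the centre of its underside, 12 mm above the bench, at fixture local (42, 0).
- solder_spool: Bystander: spool of solder, 60 mm in diameter, 44 mm high, beyond the fixture. Origin at the centre of its underside.
- tape_roll: Bystander: black roll of tape lying flat, 72 mm in diameter, 19 mm high. Origin at the centre of its underside.
- screwdriver: Bystander: orange screwdriver lying beside the fixture, on its robot side, about 200 mm long.
- flux_jar: Bystander: amber jar, 44 mm in diameter, 50 mm high. Origin at the centre of its underside.
- heat_sink: Bystander: finned aluminium heat sink, 50 by 40 by 24 mm, on the bench in front of the console's low side. Origin at the centre of its underside.
Mind the look-alikes: they are no part of the job. Leave any brown look-alike of the module alone.

How it is judged (in metres and radians):
On the way, in this order (a step that is already met when the one before it is completed fails the run):
1. the clamp handle is past its dead point, against its stop, and the pad presses the module (value of joint clamp_handle above 0.95 rad and contact force between clamp_pad and module above 3 N), for 0.2 s.
2. with the clamp still holding, the fader's white line stands at the mark, within 5 mm (all of step 1 and y of fader_top in the frame of mark between -0.005 and 0.005 m), for 0.2 s.
At the end, for the whole second after the job is handed in: The clamp handle is past its dead point against its stop (joint above 0.95) with the pad pressing the module by more than 3 N, and the fader rests with its white line within 5 mm of the mark along the track (all of step 2 and linear speed of module below 0.01 m/s and velocity of joint fader between -0.005 and 0.005 m/s); the robot touches nothing.
It fails at once if the fader is moved more than 10 mm before the clamp holds, or the clamp opens afterwards (distance of fader_top from where it was at the start of the episode above 0.01 m and value of joint clamp_handle below 0.85 rad).
It fails at once if the fader runs more than 9 mm past the mark (y of fader_top in the frame of mark above 0.009 m).
It fails at once if the module is shifted more than 10 mm or lifted out of its nest (distance of module from where it was at the start of the episode above 0.01 m).
It fails at once if a bystander is moved more than 30 mm (distance of any of solder_spool, tape_roll, screwdriver, flux_jar, heat_sink from where it was at the start of the episode above 0.03 m).
It also fails if it takes over 54 s, if anything falls off the work surface, if the arm or the gripper's body presses on something with over 40 N, if the wrist force passes 120 N, or if a joint passes its speed limit or range.

### The arm

A 6-joint arm with a two-finger parallel gripper is mounted at the origin on the work surface. World frame = base frame: x ahead of the robot, y to its left, z up, the work surface at z = 0. Lengths are in mm, angles in rad, forces in N, time in s.
With the tool pointing down it reaches from about 400 to 925 mm from the base axis. Payload 12.5 kg.
Tool frame: the origin (TCP) lies between the finger pads; the fingertips stand 14 mm ahead of it and the grasp point (between the pads) lies 5 mm behind it; x points along the fingers, y is the direction in which the jaws open and shut, and the axes are right-handed (so a half turn about x gives the same grasp; the last joint's range is limited). The gripper opens to 95 mm and grips with 3 to 60 N. Pads are 20 mm wide; open, the fingers measure 119 mm over their backs; the gripper's body (75 mm by 180 mm) begins 59 mm behind the grasp point.
Start: joints at [1.028, 0.491, 1.559, -0, 1.092, -0.106], TCP at [264.387, 566.343, 228.661] pointing down, gripper open.
Joint ranges: [-3.1, 3.1], [-0.84, 2.19], [0.05, 2.79], [-1.13, 4.28], [0.06, 2.93], [-2.69, 2.69]. Speed limits (rad/s): [2.22, 2.22, 2.79, 3.14, 3.14, 3.14].

### API

Orientations are given as [roll, pitch, yaw] about the fixed x, y, z axes, in that order (R = Rz(yaw) Ry(pitch) Rx(roll)).
In Python, from cell import env, cams gives the robot as it stands.
- The arm moves only by the tool carry_out, never from a script. Its arguments are lists of equal length, an entry for each row: "grip": the closure, from -1 (fully open) to 1 (shut); "linear": the shift along the tool's x, y, z scaled (see below), a list of three; "turn": the turn about the tool's x scaled (see below). In form: {"grip": [grip, ...], "linear": [[tx, ty, tz], ...], "turn": [turn, ...]}. A call has 1 to 5 rows; each row shifts and turns the commanded pose from where the row before left it, along the tool's axes as they then stand; what a row does not reach is not made up. The controller multiplies each number of a shift by 0.5 m and each number of a turn by 180 degrees. A row lasts 1/10 s, in which the tool goes at most 50 mm and 8.59 degrees, less where a joint would pass 70% of its speed; a pose out of reach is approached as far as the arm can. A call with a number of a shift or a turn outside -1 to 1 is refused whole. A call with a gripper value outside its range is refused whole. The fingers move at their own pace and stop on an object; the grip force is fixed at half the most. Time passes only in rows, so rows that do not move let the fingers close. It gives the time, the measured TCP pose, the force and the opening at its end, in the units of the state.
- env.state(): the state, without advancing time (a new reading comes with each control period).
- cams.read_camera(name): name is "side" or "top" or "wrist"; returns the picture (384x512x3 uint8, blue, green, red); there is no depth.
- cams.camera_info(name): a dict with "fx", "fy", "cx", "cy" (pixels), "dist" ([k1, k2, p1, p2, k3] as OpenCV has them; the pictures are not rectified), "view" (4x4, takes a point from world to camera coordinates). Camera axes: x right, y down, z forward; pixel columns grow to the right and rows downward; lengths in mm; the calibration is good to about 2 mm. A picture is of the moment at which its call begins: read the wrist's pose just before it. camera_info takes no time and is no camera call; for the wrist camera it gives the pose at the moment of the call.
- env.job_done(): hands the job in, once; it reports no verdict.
The state is a dict: "t": time; "joints": joint angles; "qvel": joint speeds; "tau": joint torques, N m; "eef_pos": TCP position; "tcp_rot": TCP orientation; "ft_force": force on the tool from outside, world axes, zero at the start; "moment": the same for the moment, N m; "opening": opening from 0.0 (shut) to 1.0 (fully open).
Only numpy, scipy, OpenCV 4.12 (cv2) and the standard library are available. Lean on these libraries where they do the work, as an engineer would, in place of code of your own. Each camera call takes 0.05 s, during which the arm holds its last target. There are 200 camera calls.

## Working session

There is one attempt and no reset: what is moved stays moved. The work goes in short steps, Python scripts to look and compute and a tool call to move; the robot and the scene stay as the last step left them, time stands still between calls to the robot, and variables do not carry over. Pictures are saved under pics/ and viewed, about 8 in all and at most 12, crops included, and the job is handed in when it is done.

Besides the shell and the picture viewer there is one more tool, called after ">>>" in YAML: its name, and indented under it one key for each argument. carry_out: Moves the arm, as the interface text tells. Shifts and turns lie within -1 to 1; 1 stands for 0.5 m of shift or 180 degrees of turn. Its arguments: {"type":"object","properties":{"grip":{"type":"array"},"linear":{"type":"array"},"turn":{"type":"array"}},"required":["grip","linear","turn"]}

```bash
ls; mkdir -p pics
python3 - <<'E'
from cell import env,cams
import cv2,numpy as np
np.set_printoptions(suppress=True,precision=3)
print(env.state())
for n in ("side","top"):
    cv2.imwrite(f"pics/{n}0.png",cv2.resize(cams.read_camera(n),(800,600),interpolation=cv2.INTER_CUBIC)); i=cams.camera_info(n); print(n,i)
E
```

```text
pics
{'t': 0.0, 'joints': array([ 1.028,  0.492,  1.559,  0.   ,  1.092, -0.106]), 'qvel': array([-0.   , -0.002, -0.001,  0.001,  0.002,  0.   ]), 'tau': array([  0.001, -61.266, -25.818,   0.069,   0.048,  -0.   ]), 'eef_pos': array([264.234, 566.14 , 228.057]), 'tcp_rot': array([-1.686,  1.57 , -2.123]), 'ft_force': array([-0.675, -0.135,  0.028]), 'moment': array([-0.004,  0.   , -0.04 ]), 'opening': 0.9979907323469991}
side {'fx': 369.2669154506977, 'fy': 369.2669154506977, 'cx': 256.2779800522538, 'cy': 194.41412130963798, 'dist': array([-0.086,  0.   ,  0.   ,  0.   ,  0.   ]), 'view': array([[   0.978,   -0.206,   -0.011, -488.603],
       [  -0.161,   -0.731,   -0.663,  144.686],
       [   0.129,    0.65 ,   -0.749, 1008.816],
       [   0.   ,    0.   ,    0.   ,    1.   ]])}
top {'fx': 370.0862061598324, 'fy': 370.0862061598324, 'cx': 254.84159673834245, 'cy': 197.55153608483423, 'dist': array([-0.018,  0.   ,  0.   ,  0.   ,  0.   ]), 'view': array([[ -0.031,  -0.999,  -0.006, -18.983],
       [ -0.976,   0.032,  -0.216, 533.404],
       [  0.216,  -0.001,  -0.976, 935.068],
       [  0.   ,   0.   ,   0.   ,   1.   ]])}
```

View pics/side0.png

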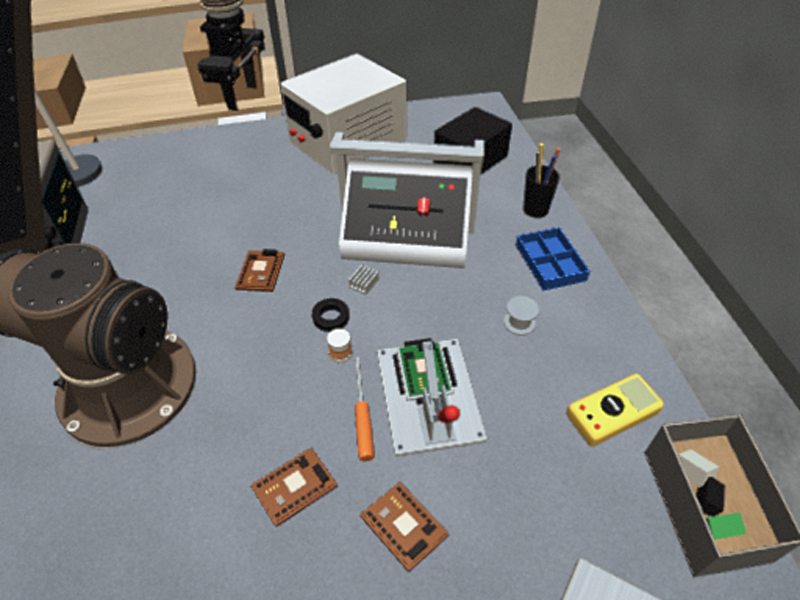

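View pics/top0.png

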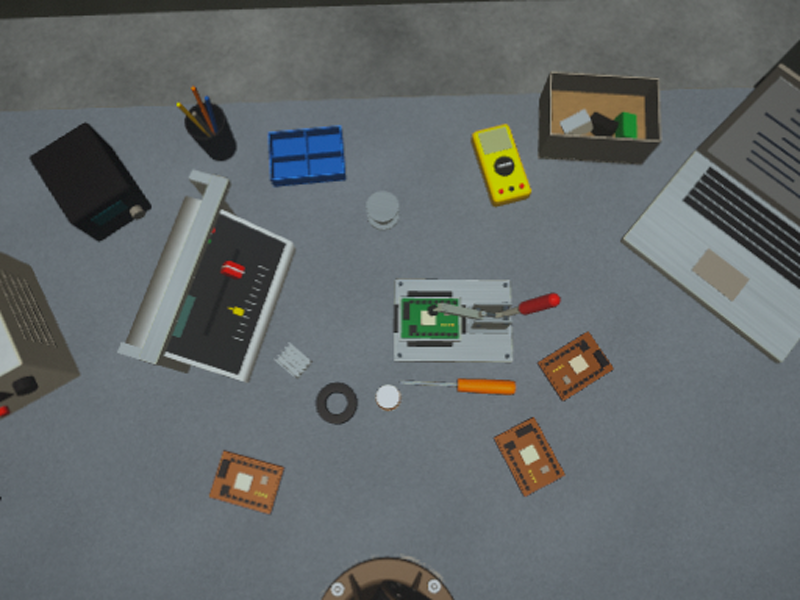

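The fixture, open clamp and sloping console are all visible. I'll make one enlarged composite to get accurate pixels.

Run:
```python
from cell import env,cams
import cv2,numpy as np
from scipy.spatial.transform import Rotation as Rn
np.set_printoptions(suppress=True,precision=3)
s=cams.read_camera("side");t=cams.read_camera("top")
def c(im,x,y): return cv2.resize(im[y:y+100,x:x+133],(400*133//133,300),interpolation=cv2.INTER_CUBIC)
# crops at x3: 133x100
a=np.vstack([np.hstack([c(t,72,105),c(t,245,165)]),np.hstack([c(s,200,80),c(s,220,205)])])
cv2.imwrite("pics/comp.png",a)
print(Rn.from_euler('xyz',env.state()['tcp_rot']).as_matrix())
i=cams.camera_info("wrist");v=np.linalg.inv(i['view']);print(v,i['fx'])
```

```text
[[-0.     0.423  0.906]
 [-0.     0.906 -0.423]
 [-1.    -0.001 -0.   ]]
[[  0.424   0.877   0.225 202.339]
 [  0.906  -0.41   -0.106 596.712]
 [ -0.      0.249  -0.969 384.699]
 [  0.      0.      0.      1.   ]] 271.73796871792945
```

View pics/comp.png

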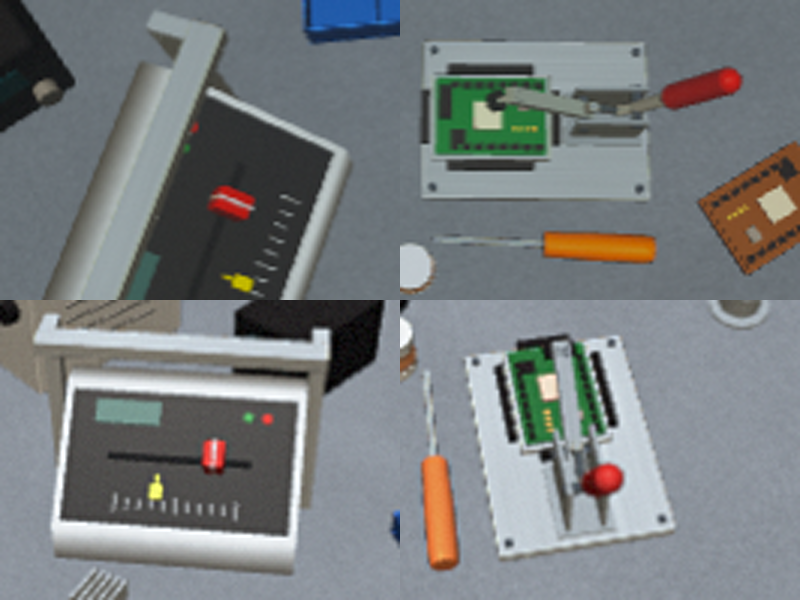

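```bash
cat > h.py <<'E'
from cell import env,cams
import cv2,numpy as np
from scipy.optimize import least_squares
np.set_printoptions(suppress=True,precision=3)
I={n:cams.camera_info(n) for n in("side","top")}
def proj(n,P,i=None):
    i=i or I[n]; v=i['view']; K=np.array([[i['fx'],0,i['cx']],[0,i['fy'],i['cy']],[0,0,1]])
    return cv2.projectPoints(np.atleast_2d(P).astype(float),cv2.Rodrigues(v[:3,:3])[0],v[:3,3],K,i['dist'])[0][:,0]
def W(p,l):
    c,s=np.cos(p[2]),np.sin(p[2]); l=np.atleast_2d(l)
    return np.c_[p[0]+c*l[:,0]-s*l[:,1],p[1]+s*l[:,0]+c*l[:,1],l[:,2]]
T=lambda u,v:(72+u/3.0075,105+v/3); S=lambda u,v:(200+u/3.0075,80+(v-300)/3)
T2=lambda u,v:(245+(u-400)/3.0075,165+v/3); S2=lambda u,v:(220+(u-400)/3.0075,205+(v-300)/3)
F=lambda u,v:(u*.64,v*.64)
E
python3 - <<'E'
from h import *
obs=[("side",S(108,456),lambda q:(0,q[3],90)),("side",S(251,465),lambda q:(0,-q[3],90)),
("top",T(233,203),lambda q:(-18,q[5],117.7)),("side",S(213,450),lambda q:(-18,q[5],117.7)),
("top",T(224,281),lambda q:(-15,q[6],83)),("side",S(155,477),lambda q:(-15,q[6],83)),
("top",T(226,27),lambda q:(-2,-q[4],231)),("top",F(163,363),lambda q:(-2,q[4],231)),("top",T(155,12),lambda q:(26,-q[4],231)),
("side",S(35,343),lambda q:(-2,q[4],231)),("side",S(329,355),lambda q:(-2,-q[4],231))]
r=lambda q:np.ravel([proj(n,W(q,f(q)))[0]-o for n,o,f in obs])
s=least_squares(r,[650,300,1.22,70,145,-30,10],loss='soft_l1');q=s.x;print(q,'fader-mark dy',q[5]-q[6]);print(r(q).reshape(-1,2).T)
# fixture
fo=[("top",T2(424,41),(-105,75)),("top",T2(650,41),(-105,75)),("top",T2(651,198),0),("top",T2(422,198),0),
("side",S2(466,356),0),("side",S2(620,336),0),("side",S2(674,528),0),("side",S2(499,557),0)]
# fixture -x = image right(top): corners local
L=[(105,-75),(-105,-75),(-105,75),(105,75)]; ls=[L[0],L[1],L[2],L[3],(105,75),(105,-75),(-105,-75),(-105,75)]
r2=lambda q:np.ravel([proj(o[0],W(q,(*l,12)))[0]-o[1] for o,l in zip(fo,ls)])
s=least_squares(r2,[550,-50,1.57],loss='soft_l1');f=s.x;print(f);print(r2(f).reshape(-1,2).T)
# handle ball end centre approx: r=~115 at 62deg from pivot (px,py,69), and local
g=[("top",T2(733,80)),("side",S2(603,480))]
h=lambda a:np.ravel([proj(n,a)[0]-o for n,o in g])
e=least_squares(h,[550,-150,170]);print('handle end',e.x,e.fun, 'local',(np.array([[np.cos(f[2]),np.sin(f[2])],[-np.sin(f[2]),np.cos(f[2])]])@(e.x[:2]-f[:2])))
E
```

```text
[566.873 257.089   1.296  76.488 143.855 -33.326  28.178] fader-mark dy -61.503720940402644
[[ 0.399  0.437  0.603 -0.495 -0.781 -0.582 -3.031 -0.31   9.215 -0.432
  -0.278]
 [ 1.014 -0.341 -0.209  0.902 -0.851 -0.794 -1.013 -0.112  1.38   1.03
  -0.107]]
[ 520.382 -134.154    1.526]
[[ 0.022 -1.255 -0.025 -0.089 -0.899 -0.195  0.751 -0.216]
 [-0.693  0.138  0.362 -0.555  0.183 -0.326  0.709  0.416]]
handle end [ 510.977 -274.722  176.329] [ 0.041  0.77   0.643 -0.213] local [-140.847    3.15 ]
```

Run:
```python
from h import *
obs=[("side",S(108,456),lambda q:(0,q[3],90)),("side",S(251,465),lambda q:(0,-q[3],90)),
("top",T(233,203),lambda q:(-18,q[5],117.7)),("side",S(213,450),lambda q:(-18,q[5],117.7)),
("top",T(224,281),lambda q:(-15,q[6],83)),("side",S(155,477),lambda q:(-15,q[6],83)),
("top",T(238,165),lambda q:(0,-q[3],90)),("top",F(207,333),lambda q:(0,q[3],90)),
("side",S(35,343),lambda q:(-2,q[4],231)),("side",S(329,355),lambda q:(-2,-q[4],231))]
r=lambda q:np.ravel([proj(n,W(q,f(q)))[0]-o for n,o,f in obs])
s=least_squares(r,[650,300,1.22,70,145,-30,10],loss='soft_l1');q=s.x;print(q,'fader-mark dy',q[5]-q[6]);print(r(q).reshape(-1,2).T)
f=[520.4,-134.2,1.526]
im={n:cv2.resize(cams.read_camera(n),None,fx=2,fy=2,interpolation=cv2.INTER_CUBIC) for n in("top","side")}
def dr(P,col):
    for n in im:
        cv2.polylines(im[n],[np.int32(proj(n,P)*2)],True,col,1,cv2.LINE_AA)
for z in (211,231): dr(W(q,[(-2,-144,z),(26,-144,z),(26,144,z),(-2,144,z)]),(255,255,0))
dr(W(q,[(-70,-130,0),(100,-130,0),(100,130,0),(-70,130,0)]),(255,0,255))
dr(W(q,[(-5.4,q[5]-11,126),(-5.4,q[5]+11,126),(-30.6,q[5]+11,109.5),(-30.6,q[5]-11,109.5)]),(0,255,0))
dr(W(f,[(105,-75,12),(-105,-75,12),(-105,75,12),(105,75,12)]),(255,0,255))
pv=np.array([-86,3,69]);d=np.array([-np.cos(1.08),0,np.sin(1.08)])
dr(W(f,[pv,pv+126*d]),(0,255,0)); dr(W(f,[(-13+42,-13,28.5),(42-13,13,28.5),(55,13,28.5),(55,-13,28.5)]),(255,0,0))
cv2.imwrite("pics/ov.png",np.vstack([im["top"][200:500,100:700],im["side"][150:450,300:900] if im["side"].shape[1]>=900 else im["side"][150:450,300:900]]))
```

```text
[566.467 258.478   1.277  75.419 143.977 -34.427  27.092] fader-mark dy -61.51830504473082
[[ 0.583 -0.143  0.394 -0.496 -1.415 -0.531  0.186  0.309 -0.526 -0.505]
 [ 0.485 -0.312 -0.249  0.789 -1.019 -1.148 -0.607  0.126  0.254  0.195]]
```

View pics/ov.png

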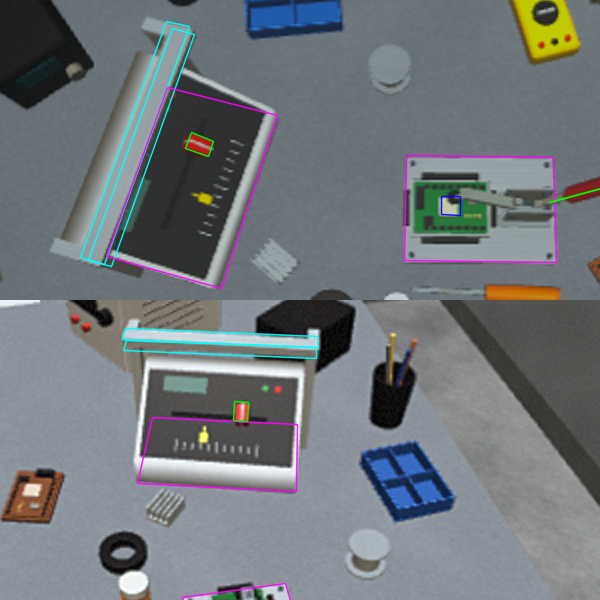

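The overlay matches the console, fader, fixture and module. I'm heading for the clamp first, lifting and aligning the jaws with the handle plane.

>>> carry_out:
  grip: [1,1,1,1,1]
  linear:
    - [-0.07,0,0]
    - [-0.07,0,0]
    - [-0.06,0,0]
    - [0,-0.092,0.034]
    - [0,-0.092,0.034]
  turn: [-0.0415,-0.0415,-0.0415,0,0]

```text
t: 0.8
eef_pos: [294.0, 472.2, 329.0]
tcp_rot: [0.858, 1.57, 0.814]
ft_force: [1.3, 0.7, 0.6]
opening: 0.637
```

>>> carry_out:
  grip: [1,1,1,1,1]
  linear:
    - [0,-0.092,0.034]
    - [0,-0.092,0.034]
    - [0,-0.092,0.034]
    - [0,-0.092,0.034]
    - [0,-0.092,0.034]
  turn: [0,0,0,0,0]

```text
t: 1.3
eef_pos: [368.6, 237.4, 328.8]
tcp_rot: [0.493, 1.57, 0.448]
ft_force: [1.4, 0.3, 0.0]
opening: 0.213
```

>>> carry_out:
  grip: [1,1,1,1,1]
  linear:
    - [0,-0.092,0.034]
    - [0,-0.092,0.034]
    - [0,-0.092,0.034]
    - [0,-0.092,0.034]
    - [0,-0.092,0.034]
  turn: [0,0,0,0,0]

```text
t: 1.8
eef_pos: [443.1, 3.5, 328.9]
tcp_rot: [0.126, 1.57, 0.08]
ft_force: [0.1, 0.3, 0.4]
opening: 0.004
```

>>> carry_out:
  grip: [1,1,1,1,1]
  linear:
    - [0,-0.092,0.032]
    - [0,-0.092,0.032]
    - [0,-0.092,0.032]
    - [0,-0.092,0.032]
    - [0,-0.092,0.032]
  turn: [0,0,0,0,0]

```text
t: 2.3
eef_pos: [512.5, -230.0, 328.7]
tcp_rot: [0.3, 1.571, 0.254]
ft_force: [1.2, 1.3, -0.1]
opening: 0.002
```

Run:
```python
from h import *
print(env.state()['eef_pos'],env.state()['joints'])
i=cams.camera_info("wrist");w=cams.read_camera("wrist")
f=[520.4,-134.2,1.526];pv=np.array([-86,3,69]);d=np.array([-np.cos(1.08),0,np.sin(1.08)])
b=w.copy()
for n,im,ii in(("wrist",b,i),):
    cv2.polylines(im,[np.int32(proj(n,W(f,[pv,pv+126*d]),ii))],False,(0,255,0),1)
s=cams.read_camera("side")
cv2.imwrite("pics/w1.png",np.hstack([b[:, :400],cv2.resize(s[170:330,200:360],(384,384))]))
```

```text
[ 512.495 -229.952  328.675] [-0.539  0.313  1.574  0.     1.255 -2.064]
```

View pics/w1.png

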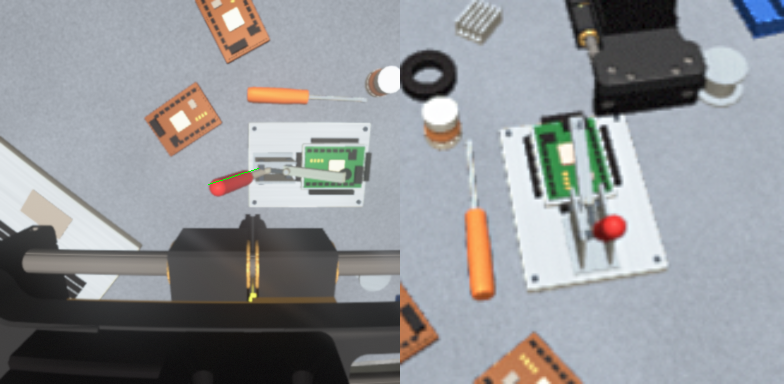

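Run:
```python
from h import *
f=[520.4,-134.2,1.526];d=np.array([-np.cos(1.08),0,np.sin(1.08)])
O=[]
for n in("wrist","side","top"):
    i=cams.camera_info(n);w=cams.read_camera(n).astype(int)
    m=((w[...,2]>120)&(w[...,1]<75)&(w[...,0]<75)).astype(np.uint8)
    k,l,st,c=cv2.connectedComponentsWithStats(m)
    g=np.float64([st[j,4]>15 for j in range(k)]);
    for j in range(1,k):
        if g[j]: print(n,c[j],st[j])
    P=proj(n,W(f,np.array([-86,3,69])+88*d),i)[0]
    j=min((j for j in range(1,k) if g[j]),key=lambda j:np.hypot(*(c[j]-P)))
    O.append((n,i,c[j]));print(' exp',P)
t=W(f,[[-86,3,69]])[0]
r=lambda a:np.ravel([proj(n,a,i)[0]-c for n,i,c in O])
s=least_squares(r,W(f,np.array([-86,3,69])+88*d)[0]);print(s.x,s.fun,'exp',W(f,np.array([-86,3,69])+88*d))
```

```text
wrist [231.381 181.643] [220 172  27  22 168]
 exp [228.62  178.872]
side [287.877 264.062] [281 260  13   9  65]
 exp [286.096 266.597]
top [128.586  68.276] [123  58  12  23  29]
top [149.8  169.35] [143 167  14   6  40]
top [147.766 174.128] [141 171  14   7  47]
top [  1.696 262.391] [  0 260   5   6  23]
 exp [347.145 195.118]
[  993.104   408.645 -1690.333] [101.124   6.039  25.478  40.829  45.849  20.616] exp [[ 511.694 -261.415  146.612]]
```

>>> carry_out:
  grip: [1,1,1,1,1]
  linear:
    - [0.09,0.007,0.007]
    - [0.09,0,0]
    - [0.088,0,0]
    - [0.037,-0.031,0]
    - [0,0,0]
  turn: [0,0,0,0,0]

```text
t: 3.05
eef_pos: [514.5, -238.9, 174.2]
tcp_rot: [2.622, 1.567, 2.577]
ft_force: [-0.4, -0.2, -0.6]
opening: 0.002
```

>>> carry_out:
  grip: [1,1,1,1]
  linear:
    - [0.02,-0.037,0]
    - [0.022,-0.027,0]
    - [0.026,-0.023,0]
    - [0.03,-0.018,0]
  turn: [0,0,0,0]

```text
t: 3.45
eef_pos: [513.1, -293.8, 126.8]
tcp_rot: [-0.579, 1.569, -0.626]
ft_force: [1.5, 0.1, 4.2]
opening: 0.003
```

>>> carry_out:
  grip: [1,1,1,1]
  linear:
    - [0.033,-0.013,0]
    - [0.016,-0.004,0]
    - [0.006,0,0]
    - [0,0,0]
  turn: [0,0,0,0]

```text
t: 3.85
eef_pos: [512.2, -301.4, 100.5]
tcp_rot: [-1.692, 1.57, -1.737]
ft_force: [-6.6, -1.0, 14.4]
opening: 0.006
```

Run:
```python
from h import *
print(env.state())
s=cams.read_camera("side");w=cams.read_camera("wrist")
cv2.imwrite("pics/w2.png",np.hstack([w[100:300,100:400],cv2.resize(s[190:320,200:350],(231,200))]))
```

```text
{'t': 3.85, 'joints': array([-0.643,  0.601,  1.759, -0.001,  0.781, -2.167]), 'qvel': array([ 0.001, -0.003,  0.004,  0.   , -0.004, -0.002]), 'tau': array([  2.49 , -53.455, -18.136,   0.897,  -1.023,  -0.017]), 'eef_pos': array([ 512.233, -301.439,  100.519]), 'tcp_rot': array([-1.692,  1.57 , -1.737]), 'ft_force': array([-6.606, -1.034, 14.352]), 'moment': array([-0.292,  1.186, -0.033]), 'opening': 0.005546677170540572}
```

View pics/w2.png

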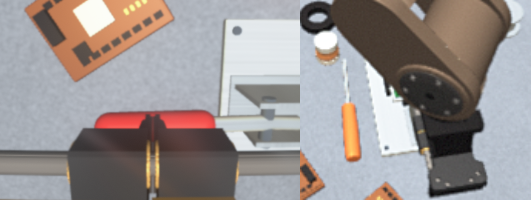

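>>> carry_out:
  grip: [1,1,1,1]
  linear:
    - [-0.03,0,0]
    - [-0.1,0,0]
    - [-0.1,0,0]
    - [-0.1,0.08,0]
  turn: [0,0,0,0]

```text
t: 4.35
eef_pos: [514.1, -271.5, 255.9]
tcp_rot: [-0.695, 1.569, -0.743]
ft_force: [0.1, 1.4, -0.8]
opening: 0.005
```

Run:
```python
from h import *
w=cams.read_camera("wrist");i=cams.camera_info("wrist")
f=[520.4,-134.2,1.526];pv=np.array([-82.5,0,69]);d=np.array([-np.cos(.087),0,np.sin(.087)])
m=((w[...,2]>120)&(w[...,1]<75)&(w[...,0]<75)).astype(np.uint8)
k,l,st,c=cv2.connectedComponentsWithStats(m);print([(c[j],st[j]) for j in range(1,k) if st[j,4]>15])
print(proj("wrist",W(f,[pv,pv+50*d,pv+88*d,pv+126*d]),i))
cv2.imwrite("pics/w3.png",w)
```

```text
[]
[[290.684 175.194]
 [252.547 175.886]
 [222.953 176.451]
 [192.957 177.047]]
```

View pics/w3.png

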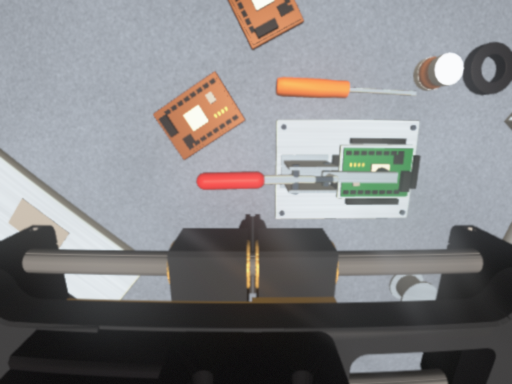

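Clamped: the handle lies flat (red grip x 197–264, y 181 px) and the arm is level over the module. Next is the fader. This interface only turns about tool x, so I'll work out the clearance for a vertical tool and locate obstacles.

Run:
```python
from h import *
def back(n,px,z):
    i=I[n];v=i['view'];K=np.array([[i['fx'],0,i['cx']],[0,i['fy'],i['cy']],[0,0,1]])
    u=cv2.undistortPoints(np.array([[px]],float),K,i['dist'])[0,0]
    d=v[:3,:3].T@np.array([u[0],u[1],1]);o=-v[:3,:3].T@v[:3,3];return o+d*(z-o[2])/d[2]
for name,p,z in[("psu base near-left",(293,148),0),("psu top near-left",(291,103),130),("psu top far",(355,55),130),("table back",(280,118),0),("lamp base",(85,170),0),("monitor base",(80,215),0),("blackbox",(440,140),0)]:
    print(name,back("side",F(*p),z))
q=[566.5,258.5,1.277]
for P in W(q,[(-18,-34.4,117.7),(-18,27.1,117.7),(-2,-144,231),(-2,144,231),(-42,-80,100)]):print(P)
print(back("top",F(78,370),150),back("top",F(0,255),150))
```

```text
psu base near-left [354.986 676.796   0.   ]
psu top near-left [368.187 672.822 130.   ]
psu top far [561.543 896.126 130.   ]
table back [331.014 836.871   0.   ]
lamp base [-186.673  713.979    0.   ]
monitor base [-167.214  522.862    0.   ]
blackbox [738.185 626.128   0.   ]
[594.213 231.309 117.7  ]
[535.349 249.119 117.7  ]
[703.751 214.885 231.   ]
[428.091 298.286 231.   ]
[630.909 195.133 100.   ]
[431.964 457.809 150.   ] [621.551 601.815 150.   ]
```

>>> carry_out:
  grip: [1,1,1,1,1]
  linear:
    - [-0.03,0.09,-0.016]
    - [-0.03,0.09,-0.016]
    - [-0.03,0.09,-0.016]
    - [-0.03,0.09,-0.016]
    - [-0.03,0.09,-0.016]
  turn: [0,0,0,0,0]

```text
t: 4.9
eef_pos: [483.6, -41.3, 328.8]
tcp_rot: [2.527, 1.57, 2.481]
ft_force: [0.3, 0.1, 0.2]
opening: 0.006
```

>>> carry_out:
  grip: [1,1,1,1,1]
  linear:
    - [-0.03,0.09,-0.016]
    - [-0.03,0.09,-0.016]
    - [-0.03,0.09,-0.016]
    - [-0.03,0.09,-0.016]
    - [-0.03,0.078,-0.05]
  turn: [0,0,0,0,0]

```text
t: 5.4
eef_pos: [437.4, 180.3, 403.4]
tcp_rot: [3.091, 1.57, 3.046]
ft_force: [0.6, 0.5, -0.3]
opening: 0.001
```

>>> carry_out:
  grip: [1,1,1,1,1]
  linear:
    - [-0.03,0.078,-0.05]
    - [-0.03,0.078,-0.05]
    - [-0.03,0.078,-0.05]
    - [-0.03,0.078,-0.05]
    - [-0.03,0.078,-0.05]
  turn: [0,0,0,0,0]

```text
t: 5.9
eef_pos: [319.9, 380.2, 478.9]
tcp_rot: [-2.617, 1.571, -2.662]
ft_force: [-0.2, 0.9, 0.1]
opening: 0.008
```

>>> carry_out:
  grip: [1,1,1,1,1]
  linear:
    - [-0.03,0.078,-0.05]
    - [-0.03,0.078,-0.05]
    - [-0.03,0.078,-0.05]
    - [-0.07,0.06,0.02]
    - [-0.07,0.06,0.02]
  turn: [0,0,0,0,0]

```text
t: 6.4
eef_pos: [273.0, 558.7, 593.4]
tcp_rot: [-2.244, 1.57, -2.287]
ft_force: [0.8, 0.5, 0.2]
opening: 0.007
```

>>> carry_out:
  grip: [1,1,1,1,1]
  linear:
    - [-0.06,0.04,-0.06]
    - [-0.06,0.04,-0.06]
    - [-0.07,0.06,0.02]
    - [-0.07,0.06,0.02]
    - [-0.07,0.06,0.02]
  turn: [0,0,0,0,0]

```text
t: 6.9
eef_pos: [228.9, 631.0, 684.9]
tcp_rot: [1.298, 1.547, 1.253]
ft_force: [-2.4, -5.9, 10.3]
opening: 0.002
```

Run:
```python
from h import *
print(env.state())
```

```text
{'t': 6.9, 'joints': array([ 1.123,  0.663,  0.047,  0.005,  2.408, -0.399]), 'qvel': array([-0.014,  0.128, -0.031,  0.03 ,  0.184,  0.013]), 'tau': array([  0.474, -25.353, -99.627,   0.002,   0.11 ,  -0.009]), 'eef_pos': array([228.929, 631.028, 684.936]), 'tcp_rot': array([1.298, 1.547, 1.253]), 'ft_force': array([-2.38 , -5.877, 10.254]), 'moment': array([-0.115,  0.084,  0.046]), 'opening': 0.0023660909614970018}
```

>>> carry_out:
  grip: [1,1]
  linear:
    - [0,0,0]
    - [0,0,0]
  turn: [0,0]

```text
t: 7.1
eef_pos: [229.1, 630.1, 687.2]
tcp_rot: [1.267, 1.54, 1.221]
ft_force: [-0.7, -0.6, 0.1]
opening: 0.005
```

Run:
```python
from h import *
from scipy.spatial.transform import Rotation as Rn
s=env.state();print(s['joints'],s['eef_pos'],Rn.from_euler('xyz',s['tcp_rot']).as_matrix(), s['ft_force'])
```

```text
[ 1.122  0.659  0.049  0.005  2.403 -0.399] [229.087 630.092 687.174] [[ 0.01   0.045  0.999]
 [ 0.029  0.999 -0.046]
 [-1.     0.029  0.009]] [-0.717 -0.623  0.088]
```

>>> carry_out:
  grip: [1,1,1]
  linear:
    - [0.04,-0.04,0]
    - [0,0,0]
    - [0,0,0]
  turn: [0,0,0]

```text
t: 7.4
eef_pos: [229.0, 619.8, 681.3]
tcp_rot: [1.257, 1.537, 1.211]
ft_force: [-0.9, 0.1, 0.3]
opening: 0.004
```

Run:
```python
from h import *
from scipy.spatial.transform import Rotation as Rn
s=env.state();print(s['joints'],s['eef_pos'],Rn.from_euler('xyz',s['tcp_rot']).as_matrix()[:,0])
```

```text
[ 1.116  0.576  0.239  0.004  2.292 -0.406] [229.037 619.841 681.267] [ 0.012  0.032 -0.999]
```

>>> carry_out:
  grip: [1,1,1,1,1]
  linear:
    - [0,0.06,-0.01]
    - [0,0.06,0]
    - [0,0.06,0.01]
    - [0,0.06,0.015]
    - [0,0.06,0.015]
  turn: [0,0,0,0,0]

```text
t: 7.9
eef_pos: [232.4, 712.2, 623.7]
tcp_rot: [1.283, 1.491, 1.237]
ft_force: [0.7, 0.1, -0.7]
opening: 0.004
```

Run:
```python
from h import *
from scipy.spatial.transform import Rotation as Rn
s=env.state();print(s['joints'],s['eef_pos'],Rn.from_euler('xyz',s['tcp_rot']).as_matrix())
```

```text
[ 1.165  0.752  0.047  0.007  2.263 -0.355] [232.395 712.212 623.738] [[ 0.026  0.045  0.999]
 [ 0.075  0.996 -0.046]
 [-0.997  0.076  0.023]]
```

>>> carry_out:
  grip: [1,1,1,1,1]
  linear:
    - [-0.06,0.075,0.025]
    - [-0.06,0.075,0.025]
    - [-0.06,0.075,0.025]
    - [-0.06,0.075,0.025]
    - [-0.06,0.075,0.025]
  turn: [0,0,0,0,0]

```text
t: 8.4
eef_pos: [246.1, 724.8, 645.5]
tcp_rot: [1.29, 1.363, 1.244]
ft_force: [0.2, 0.2, -0.4]
opening: 0.006
```

```bash
cat > st.py <<'E'
from h import *
from scipy.spatial.transform import Rotation as Rn
s=env.state();R=Rn.from_euler('xyz',s['tcp_rot']).as_matrix();print(s['t'],s['joints'],s['eef_pos']);print(R,'tilt',np.degrees(np.arccos(-R[2,0])),'az',np.degrees(np.arctan2(R[1,0],R[0,0])),s['ft_force'])
E
python3 st.py
```

```text
8.4 [ 1.151  0.728  0.047  0.023  2.159 -0.359] [246.134 724.778 645.503]
[[ 0.066  0.039  0.997]
 [ 0.195  0.979 -0.052]
 [-0.978  0.198  0.057]] tilt 11.902842120281061 az 71.27421182647488 [ 0.209  0.205 -0.448]
```

>>> carry_out:
  grip: [1,1,1,1,1]
  linear:
    - [-0.05,0.08,0.015]
    - [-0.05,0.08,0.015]
    - [-0.05,0.08,0.015]
    - [-0.05,0.08,0.015]
    - [-0.05,0.08,0.015]
  turn: [0,0,0,0,0]

```text
t: 8.9
eef_pos: [234.7, 747.2, 668.1]
tcp_rot: [1.295, 1.236, 1.25]
ft_force: [0.4, -0.6, 0.5]
opening: 0.005
```

>>> carry_out:
  grip: [1,1,1,1,1]
  linear:
    - [-0.05,0.08,0.01]
    - [-0.05,0.08,0.01]
    - [-0.05,0.08,0.01]
    - [-0.05,0.08,0.01]
    - [-0.05,0.08,0.01]
  turn: [0,0,0,0,0]

```text
t: 9.4
eef_pos: [211.0, 754.1, 710.6]
tcp_rot: [1.303, 1.104, 1.259]
ft_force: [0.3, -0.1, 1.0]
opening: 0.004
```

```bash
python3 st.py
```

```text
9.4 [ 1.206  0.666  0.047  0.026  1.962 -0.305] [211.04  754.122 710.57 ]
[[ 0.138  0.013  0.99 ]
 [ 0.428  0.901 -0.071]
 [-0.893  0.434  0.119]] tilt 26.74309167456653 az 72.12697729681312 [ 0.275 -0.146  0.968]
```

```bash
cat > k.py <<'E'
from h import *
from scipy.spatial.transform import Rotation as Rn
P=np.array([[0,0,1],[0,1,0],[-1,0,0]],float).T # placeholder: columns map tool->wrist frame
def arm(j): return (Rn.from_euler('z',j[0])*Rn.from_euler('y',j[1]+j[2]))
def wr(j): return Rn.from_euler('ZYZ',[j[3],j[4],j[5]])
s=env.state();R=Rn.from_euler('xyz',s['tcp_rot'])
M=(arm(s['joints'])*wr(s['joints'])).inv()*R   # constant tool offset
if __name__=="__main__":
    print(M.as_matrix())
    # wrist centre distance check omitted
    for dy in (65,77,-103):
      Rt=Rn.from_rotvec(-np.radians(dy)*R.as_matrix()[:,0])*R
      for j1 in(.1,.25,.4):
        for s23 in(1.9,2.3):
          w=(Rn.from_euler('z',j1)*Rn.from_euler('y',s23)).inv()*Rt*M.inv()
          print(dy,j1,s23,w.as_euler('ZYZ'))
E
python3 k.py
```

```text
[[ 0. -1. -0.]
 [ 0.  0. -1.]
 [ 1.  0.  0.]]
65 0.1 1.9 [ 0.483  1.094 -2.754]
65 0.1 2.3 [ 0.647  0.753 -3.021]
65 0.25 1.9 [ 0.461  1.029 -2.609]
65 0.25 2.3 [ 0.645  0.686 -2.886]
65 0.4 1.9 [ 0.426  0.968 -2.456]
65 0.4 2.3 [ 0.627  0.619 -2.737]
77 0.1 1.9 [ 0.483  1.094 -2.963]
77 0.1 2.3 [0.647 0.753 3.053]
77 0.25 1.9 [ 0.461  1.029 -2.818]
77 0.25 2.3 [ 0.645  0.686 -3.095]
77 0.4 1.9 [ 0.426  0.968 -2.666]
77 0.4 2.3 [ 0.627  0.619 -2.947]
-103 0.1 1.9 [0.483 1.094 0.178]
-103 0.1 2.3 [ 0.647  0.753 -0.089]
-103 0.25 1.9 [0.461 1.029 0.323]
-103 0.25 2.3 [0.645 0.686 0.046]
-103 0.4 1.9 [0.426 0.968 0.476]
-103 0.4 2.3 [0.627 0.619 0.195]
```

>>> carry_out:
  grip: [1,1,1,1]
  linear:
    - [-0.04,0.08,0.03]
    - [-0.04,0.08,0.03]
    - [-0.04,0.08,0.03]
    - [-0.04,0.08,0.03]
  turn: [0,0,0,0]

```text
t: 9.8
eef_pos: [231.7, 753.1, 741.0]
tcp_rot: [1.307, 0.997, 1.262]
ft_force: [-0.7, -0.4, 0.5]
opening: 0.003
```

>>> carry_out:
  grip: [1,1,1,1,1]
  linear:
    - [0,-0.09,0]
    - [0,0,0]
    - [0,0,0]
    - [0,0,0]
    - [0,0,0]
  turn: [0.0477,0.0477,0.0477,0.0477,0.0477]

```text
t: 10.3
eef_pos: [233.1, 740.1, 735.6]
tcp_rot: [1.976, 0.998, 1.262]
ft_force: [0.5, 0.7, -0.4]
opening: 0.002
```

>>> carry_out:
  grip: [1,1,1,1,1]
  linear:
    - [0,0,0]
    - [0,0,0]
    - [0,0,0]
    - [0,0,0]
    - [0,0,0]
  turn: [0.0477,0.0477,0.0477,0.0477,0.0477]

```text
t: 10.8
eef_pos: [233.2, 740.3, 735.4]
tcp_rot: [2.726, 0.998, 1.262]
ft_force: [0.2, -0.2, 0.2]
opening: 0.006
```

```bash
python3 st.py
```

```text
10.8 [1.163 0.554 0.243 0.055 1.774 1.082] [233.153 740.282 735.413]
[[ 0.165  0.975  0.152]
 [ 0.517  0.046 -0.855]
 [-0.84   0.219 -0.496]] tilt 32.82980262517226 az 72.33065971150546 [ 0.205 -0.239  0.163]
```

>>> carry_out:
  grip: [1,1,1,-1,-1]
  linear:
    - [0,0,0]
    - [0,0,0]
    - [0,0,0]
    - [0,0.0625,0.073]
    - [0,0.0625,0.073]
  turn: [0.044,0.044,0.044,0,0]

```text
t: 11.3
eef_pos: [267.4, 681.9, 704.3]
tcp_rot: [3.133, 0.999, 1.264]
ft_force: [1.4, 2.0, 1.1]
opening: 0.116
```

>>> carry_out:
  grip: [-1,-1,-1,-1,-1]
  linear:
    - [0,0.0625,0.073]
    - [0,0.0625,0.073]
    - [0,0.0625,0.073]
    - [0,0.0625,0.073]
    - [0,0.0625,0.073]
  turn: [0,0,0,0,0]

```text
t: 11.8
eef_pos: [371.8, 486.0, 608.1]
tcp_rot: [3.13, 0.998, 1.26]
ft_force: [-0.2, 0.0, 0.6]
opening: 0.537
```

>>> carry_out:
  grip: [-1,-1,-1,-1,-1]
  linear:
    - [0,0.0625,0.073]
    - [0,0.0625,0.073]
    - [0,0.0625,0.073]
    - [0,0.0625,0.073]
    - [0,0.0625,0.073]
  turn: [0,0,0,0,0]

```text
t: 12.3
eef_pos: [476.3, 292.9, 510.2]
tcp_rot: [3.128, 0.998, 1.258]
ft_force: [1.6, -0.1, 0.4]
opening: 0.954
```

```bash
python3 st.py
```

```text
12.3 [0.211 0.081 1.518 0.513 1.272 0.424] [476.261 292.883 510.213]
[[ 0.167  0.955 -0.246]
 [ 0.515 -0.297 -0.804]
 [-0.841  0.007 -0.542]] tilt 32.79234974291872 az 72.08570944189763 [ 1.579 -0.084  0.361]
```

>>> carry_out:
  grip: [-1,-1,-1,-1,-1]
  linear:
    - [0.013,0.049,0.062]
    - [0.013,0.049,0.062]
    - [0.013,0.049,0.062]
    - [0.013,0.049,0.062]
    - [0.013,0.049,0.062]
  turn: [0,0,0,0,0]

```text
t: 12.8
eef_pos: [560.6, 148.8, 399.4]
tcp_rot: [3.128, 1.0, 1.258]
ft_force: [0.8, 0.3, 0.1]
opening: 0.996
```

>>> carry_out:
  grip: [-1,-1,-1,-1,-1]
  linear:
    - [0.07,0.003,0.034]
    - [0.07,0.003,0.034]
    - [0.07,0.003,0.034]
    - [0.07,0.003,0.034]
    - [0,0,0]
  turn: [0,0,0,0,0]

```text
t: 13.3
eef_pos: [570.6, 165.9, 241.2]
tcp_rot: [-3.14, 1.002, 1.271]
ft_force: [-0.4, -0.3, 1.7]
opening: 1.003
```

```bash
python3 st.py
python3 - <<'E'
from h import *
i=cams.camera_info("wrist");w=cams.read_camera("wrist")
q=[566.467,258.478,1.277]
b=cv2.resize(w,(800,600))
def dr(l,c): cv2.polylines(b,[np.int32(proj("w",W(q,l),i)*1.5625)],True,c,1,cv2.LINE_AA)
y=-34.4
dr([(-5.4,y-11,126),(-5.4,y+11,126),(-30.6,y+11,109.5),(-30.6,y-11,109.5)],(0,255,0))
dr([(0,-75.4,90),(0,75.4,90)],(0,255,255));dr([(-15,27.1,83),(-35,27.1,70)],(255,0,0));dr([(-2,-144,211),(-2,144,211),(-2,144,231),(-2,-144,231)],(255,255,0))
cv2.imwrite("pics/w4.png",b);cv2.imwrite("pics/w4raw.png",w)
E
```

```text
13.3 [-0.062  0.39   1.823  0.718  0.919 -0.206] [570.585 165.898 241.211]
[[ 0.159  0.955 -0.25 ]
 [ 0.514 -0.297 -0.805]
 [-0.843 -0.001 -0.538]] tilt 32.57587042369289 az 72.81326897376938 [-0.441 -0.26   1.672]
```

View pics/w4.png

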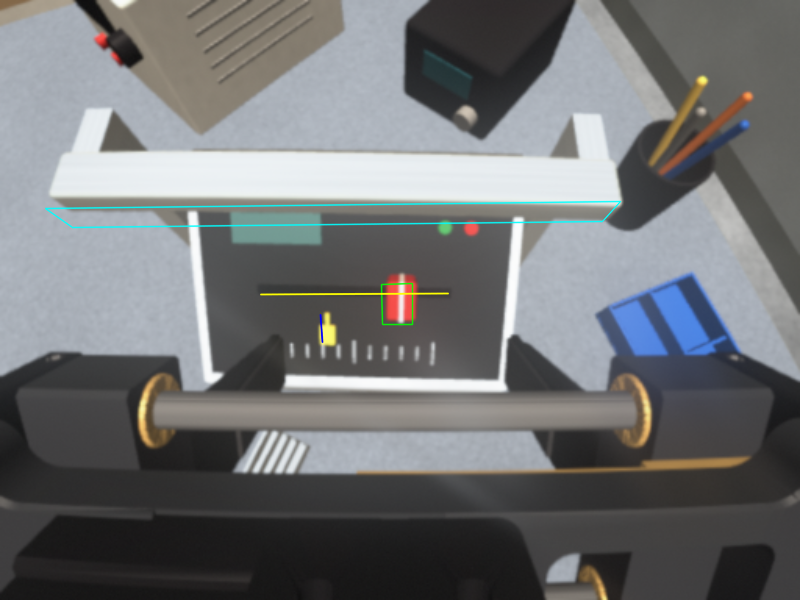

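Run:
```python
from h import *
i=cams.camera_info("wrist");w=cv2.imread("pics/w4raw.png").astype(int)
B,G,Rr=w[...,0],w[...,1],w[...,2]
ye=(Rr>130)&(G>120)&(B<100)
for r in range(198,224):
    c=np.where(ye[r,195:225])[0]; 
    if len(c):print('y',r,c.min()+195,c.max()+195,end='; ')
wh=np.minimum(np.minimum(B,G),Rr)
for r in range(176,208,3):
    x=wh[r,247:267].astype(float);x=np.clip(x-90,0,None);print('w',r,247+(x*np.arange(20)).sum()/max(x.sum(),1),end='; ')
re=(Rr>110)&(G<80)
for r in(178,186,194,202): c=np.where(re[r,240:275])[0]+240;print('r',r,c.min(),c.max())
q=[566.467,258.478,1.277]
def solve(px,lx,z): return least_squares(lambda a:proj("w",W(q,(lx,a[0],z)),i)[0][:1]-px,[0]).x[0]
for px in(256,257,258): print('fader top',px,solve(px,-18,117.7))
for px in(207,208,209,210): print('mark',px,solve(px,-20,79))
print(proj("w",W(q,[(-18,-37,117.7),(-30.6,-37,109.5),(-5.4,-37,126),(-14,23,84),(-24,23,76)]),i))
```

```text
y 200 207 210; y 201 207 210; y 202 207 211; y 203 207 211; y 204 207 211; y 205 207 211; y 206 207 211; y 207 205 212; y 208 204 214; y 209 204 214; y 210 204 214; y 211 204 214; y 212 204 214; y 213 204 214; y 214 204 214; y 215 204 214; y 216 204 214; y 217 204 214; y 218 204 214; y 219 204 214; y 220 208 214; y 221 211 212; w 176 256.7389162561576; w 179 256.6968503937008; w 182 256.63401109057304; w 185 256.6047358834244; w 188 256.57410881801127; w 191 256.4105691056911; w 194 256.364; w 197 256.3319919517103; w 200 256.2291220556745; w 203 256.1443089430894; w 206 256.1695501730104; r 178 248 265
r 186 247 266
r 194 247 266
r 202 247 266
fader top 256 -37.527917500356175
fader top 257 -38.66972323888009
fader top 258 -39.811589816890084
mark 207 24.441807824343137
mark 208 23.162585675315494
mark 209 21.883599513209973
mark 210 20.60484296190914
[[255.538 195.932]
 [255.572 208.461]
 [255.503 183.055]
 [207.723 201.268]
 [208.354 210.516]]
```

>>> carry_out:
  grip: [-1,-1,-1,-1,-1]
  linear:
    - [0.03,0.014,0.025]
    - [0.08,0,0]
    - [0.08,0,0]
    - [0.08,0,0]
    - [0,0,0]
  turn: [0,0,0,0,0]

```text
t: 13.85
eef_pos: [597.2, 225.0, 123.4]
tcp_rot: [3.136, 1.0, 1.267]
ft_force: [0.1, -0.6, 1.2]
opening: 0.997
```

```bash
python3 st.py
python3 - <<'E'
from h import *
w=cams.read_camera("wrist");cv2.imwrite("pics/w5.png",w[130:300,100:420])
E
```

```text
13.85 [ 0.047  0.594  1.85   0.905  0.701 -0.367] [597.225 225.044 123.375]
[[ 0.161  0.956 -0.246]
 [ 0.515 -0.294 -0.805]
 [-0.842  0.003 -0.54 ]] tilt 32.68936780608028 az 72.60786777863103 [ 0.063 -0.583  1.229]
```

View pics/w5.png

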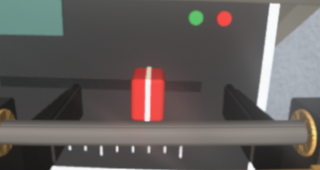

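>>> carry_out:
  grip: [-1,0.3,0.6,1,1]
  linear:
    - [0.034,-0.002,0.006]
    - [0,0,0]
    - [0,0,0]
    - [0,0,0]
    - [0,0,0]
  turn: [0,0,0,0,0]

```text
t: 14.4
eef_pos: [598.5, 229.8, 109.9]
tcp_rot: [3.13, 1.0, 1.26]
ft_force: [0.5, 0.1, 0.4]
opening: 0.719
```

>>> carry_out:
  grip: [1,1,1,1,1]
  linear:
    - [0,0,0]
    - [0,0,0]
    - [0,0,0]
    - [0,0,0]
    - [0,0,0]
  turn: [0,0,0,0,0]

```text
t: 14.9
eef_pos: [598.0, 230.2, 108.5]
tcp_rot: [3.133, 1.0, 1.264]
ft_force: [-0.1, -0.4, 0.5]
opening: 0.301
```

```bash
python3 st.py
```

```text
14.9 [ 0.057  0.618  1.856  0.938  0.676 -0.4  ] [597.954 230.215 108.464]
[[ 0.163  0.955 -0.247]
 [ 0.515 -0.296 -0.805]
 [-0.842  0.004 -0.54 ]] tilt 32.677379837771674 az 72.39972758614955 [-0.118 -0.405  0.531]
```

>>> carry_out:
  grip: [1,1,1,1]
  linear:
    - [0,0,0]
    - [0,0,0]
    - [0,0,0]
    - [0,0,0]
  turn: [0,0,0,0]

```text
t: 15.3
eef_pos: [597.7, 230.3, 108.4]
tcp_rot: [3.134, 1.0, 1.264]
ft_force: [-1.9, -0.6, 0.3]
opening: 0.231
```

>>> carry_out:
  grip: [1,1,1,1,1]
  linear:
    - [0,-0.025,0]
    - [0,-0.025,0]
    - [0,-0.025,0]
    - [0,-0.025,0]
    - [0,0,0]
  turn: [0,0,0,0,0]

```text
t: 15.8
eef_pos: [548.7, 246.6, 108.4]
tcp_rot: [3.136, 0.999, 1.267]
ft_force: [2.1, 11.3, -4.5]
opening: 0.231
```

```bash
python3 st.py
python3 - <<'E'
from h import *
w=cams.read_camera("wrist");cv2.imwrite("pics/w6r.png",w);cv2.imwrite("pics/w6.png",cv2.resize(w[150:290,180:340],None,fx=4,fy=4,interpolation=cv2.INTER_CUBIC))
E
```

```text
15.8 [ 0.093  0.575  1.967  1.028  0.622 -0.475] [548.746 246.638 108.41 ]
[[ 0.162  0.956 -0.246]
 [ 0.516 -0.295 -0.804]
 [-0.841  0.003 -0.541]] tilt 32.7479013853817 az 72.57087682584043 [ 2.05  11.33  -4.473]
```

View pics/w6.png

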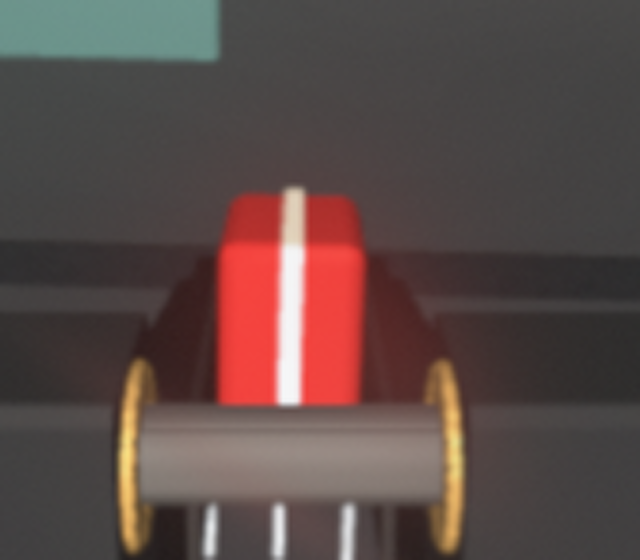

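>>> carry_out:
  grip: [1,1,1,1]
  linear:
    - [0,-0.008,-0.001]
    - [0,-0.009,-0.001]
    - [0,0,0]
    - [0,0,0]
  turn: [0,0,0,0]

```text
t: 16.25
eef_pos: [541.7, 249.1, 108.5]
tcp_rot: [3.135, 1.0, 1.265]
ft_force: [1.2, 7.9, -7.2]
opening: 0.229
```

>>> carry_out:
  grip: [-1,-1,-1,-1,-1]
  linear:
    - [0,0,0]
    - [0,0,0]
    - [0,0,0]
    - [0,0,0]
    - [0,0,0]
  turn: [0,0,0,0,0]

```text
t: 16.75
eef_pos: [542.4, 248.2, 108.9]
tcp_rot: [3.133, 1.0, 1.263]
ft_force: [0.8, -0.0, -0.4]
opening: 0.593
```

>>> carry_out:
  grip: [-1,-1,-1,-1,-1]
  linear:
    - [-0.05,0,0]
    - [-0.08,0,0]
    - [-0.08,0,0]
    - [-0.08,0,0]
    - [0,0,0]
  turn: [0,0,0,0,0]

```text
t: 17.25
eef_pos: [519.6, 172.1, 234.7]
tcp_rot: [3.121, 0.999, 1.252]
ft_force: [0.2, -0.2, -0.6]
opening: 0.984
```

```bash
python3 st.py
python3 - <<'E'
from h import *
i=cams.camera_info("wrist");w0=cams.read_camera("wrist");w=w0.astype(int)
cv2.imwrite("pics/w7.png",cv2.resize(w0[120:260,150:350],(800,560),interpolation=cv2.INTER_CUBIC))
B,G,R=w[...,0],w[...,1],w[...,2]
ye=(R>130)&(G>120)&(B<100);ye[300:]=0;v,u=np.where(ye);print('yellow',u.min(),u.max(),u.mean(),v.min(),v.max())
re=(R>130)&(G<70)&(B<70);re[:150]=0
wh=np.minimum(np.minimum(B,G),R)
v2,u2=np.where(re&(abs(np.arange(512)-u.mean())<40));a,b=v2.min(),v2.max();c=(u2.min()+u2.max())//2;print('red',u2.min(),u2.max(),a,b)
for r in range(a,b,4):
    x=np.clip(wh[r,c-8:c+9].astype(float)-90,0,None);print(r,c-8+(x*np.arange(17)).sum()/max(x.sum(),1),end='; ')
E
```

```text
17.25 [-0.056  0.328  1.952  0.764  0.857 -0.27 ] [519.565 172.051 234.742]
[[ 0.17   0.955 -0.245]
 [ 0.514 -0.298 -0.805]
 [-0.841  0.011 -0.541]] tilt 32.76849582540178 az 71.71429668606662 [ 0.24  -0.199 -0.57 ]
yellow 91 511 378.4409221902017 43 299Traceback (most recent call last):
  File "<stdin>", line 8, in <module>
    return umr_minimum(a, axis, None, out, keepdims, initial, where)
ValueError: zero-size array to reduction operation minimum which has no identity
```

View pics/w7.png

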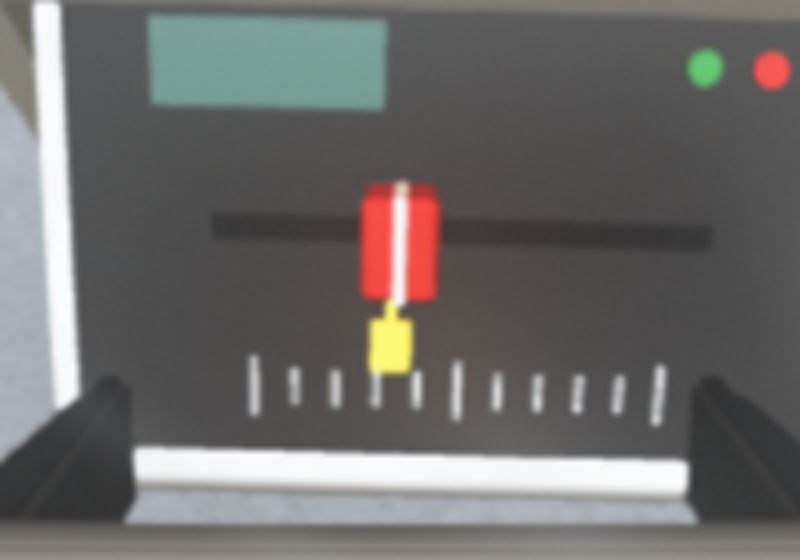

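Run:
```python
from h import *
i=cams.camera_info("wrist");q=[566.467,258.478,1.277]
def sv(px,l,q): return least_squares(lambda a:proj("w",W(q,(l[0],a[0],l[1])),i)[0][:1]-px,[0]).x[0]
for yaw in(1.26,1.277,1.295):
    q[2]=yaw
    a=[sv(150+399/4,(-28,111),q),sv(150+400/4,(-18,117.7),q)];b=[sv(150+391/4,(-17,82),q),sv(150+390.5/4,(-32,72),q)];print(a,b)
```

```text
[np.float64(20.25439770060225), np.float64(20.079932591076158)] [np.float64(22.872805049361165), np.float64(22.91077387739691)]
[np.float64(20.729586569553593), np.float64(20.38521453616418)] [np.float64(23.159983847733965), np.float64(23.452927578652606)]
[np.float64(21.239319425412226), np.float64(20.714917407678207)] [np.float64(23.47137707869664), np.float64(24.034407377749957)]
```

Run:
```python
from h import *
cv2.imwrite("pics/end.png",np.hstack([cams.read_camera("side")[60:330,120:400],cams.read_camera("top")[80:350,60:400]]))
```

```text
(no output)
```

View pics/end.png

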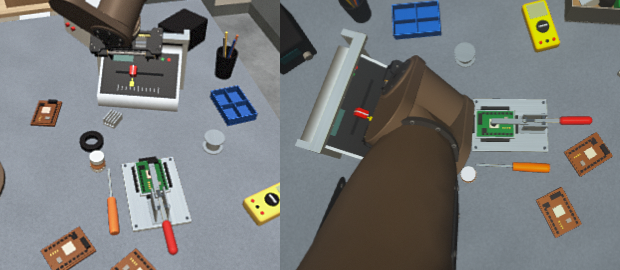

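The clamp is down with its arm level over the module. The fader stands at the mark, the bystanders in view are in place, and the gripper is clear. I'm handing in.

```bash
python3 -c "
from cell import env
print(env.job_done(), env.state()['t'], env.state()['ft_force'])"
```

```text
the job is handed in; nothing more can be done
the job is handed in; nothing more can be done
```

I clamped the module, slid the fader to the yellow mark, let go of both and handed the job in at about 17 s. The system reported no verdict.

- **Clamp:** I pushed the handle down with closed fingers until the tip reached the height of the stop, with 14 N on the wrist. The last pictures show the handle flat and the arm level over the module. I could not measure the pad force directly.
- **Tool tilt:** The moves only turn about the tool's own axis. I tilted the tool to about 33° by pushing the arm against its reach limit, well clear of the bench.
- **Joint limit:** During the tilting, joint 3 read 0.047 to 0.049 rad, slightly below its stated minimum of 0.05. Whether that counts as passing the range is unknown.
- **Fader:** I gripped it from the low side and moved it about 59 mm. The last close picture puts the white line about 2 to 3 mm short of the mark, within the 5 mm allowed. The distance from the first measurements was 60 to 61.5 mm, so it would be 1 to 2.5 mm short by that reckoning.
- **Final state:** The wrist force was near zero and the gripper was open and clear of the console. Nothing looked moved in the final side and top views, though the arm hid part of the top view and I checked this by eye only.

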